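Switch on three stirrers in order with light taps

TASK

Switch on the three magnetic stirrers one after another: first the one with the round plate, then the one with the square plate, and last the long one with two vials on it. Press the round black key on the front of each down lightly with a fingertip, so that it clearly goes in and stays in; do not press or strike it hard. Grasp and lift nothing, and leave the vials, the beaker and everything else where they stand.

Things in the scene. Friction and masses are not known exactly. Their poses are not given: they have to be found in the camera images.
- stirrer_round: magnetic stirrer fixed to the bench: white box 120 mm deep (x), 92 mm wide (y), flat deck at 40 mm, at its rear one round dark steel plate (72 mm across), plate top at 46 mm. Origin: centre of the underside; x to its rear, y to its left, z up. Front of the deck: the key, and 44 mm to the right of it a flat grey dial (22 mm across, 5 mm high) that does not move
- stirrer_square: magnetic stirrer fixed to the bench: white box 120 mm deep (x), 100 mm wide (y), flat deck at 40 mm, at its rear one square dark steel plate (72 x 72 mm), plate top at 46 mm. Origin: centre of the underside; x to its rear, y to its left, z up. Front of the deck: the key, and 44 mm to the right of it a flat grey dial (22 mm across, 5 mm high) that does not move
- stirrer_long: magnetic stirrer fixed to the bench: white box 120 mm deep (x), 150 mm wide (y), flat deck at 40 mm, at its rear one oblong dark steel plate (72 x 138 mm) on which two vials stand side by side, plate top at 46 mm. Origin: centre of the underside; x to its rear, y to its left, z up. Front of the deck: the key, and 44 mm to the right of it a flat grey dial (22 mm across, 5 mm high) that does not move
- key_round_top (a point): centre of the top face of the latching on-key of stirrer_round, on the key itself and sinking with it: a plain black round key 26 mm across, standing upright in a steel collar (33 mm across, 3 mm high); its face is 58 mm above the bench when off. It lies 41 mm in front of the stirrer's origin and 22 mm to the left
- key_round (a joint): how far that key has been pushed down, m: 0 off (up), 0.012 at its hard stop. It starts to move at about 3.4 N, needs about 5 N at half depth and 6.4 N near the stop; it catches and stays where it is left. The stirrer is on from 0.003
- key_square_top (a point): centre of the top face of the latching on-key of stirrer_square, on the key itself and sinking with it: a plain black round key 26 mm across, standing upright in a steel collar (33 mm across, 3 mm high); its face is 58 mm above the bench when off. It lies 41 mm in front of the stirrer's origin and 22 mm to the left
- key_square (a joint): how far that key has been pushed down, m: 0 off (up), 0.012 at its hard stop. It starts to move at about 3.4 N, needs about 5 N at half depth and 6.4 N near the stop; it catches and stays where it is left. The stirrer is on from 0.003
- key_long_top (a point): centre of the top face of the latching on-key of stirrer_long, on the key itself and sinking with it: a plain black round key 26 mm across, standing upright in a steel collar (33 mm across, 3 mm high); its face is 58 mm above the bench when off. It lies 41 mm in front of the stirrer's origin and 22 mm to the left
- key_long (a joint): how far that key has been pushed down, m: 0 off (up), 0.012 at its hard stop. It starts to move at about 3.4 N, needs about 5 N at half depth and 6.4 N near the stop; it catches and stays where it is left. The stirrer is on from 0.003
- vial_left: loose white screw-cap vial, 27 mm across, 51 mm tall, upright on the left place of the oblong plate; origin at the centre of its foot, z up its axis
- vial_right: the same kind of vial on the right place of the oblong plate
- beaker: loose clear plastic beaker with leaves in it, 50 x 55 mm, 62 mm tall, standing on the bench just right of the round-plate stirrer; origin at the centre of its foot
There are look-alikes about, which are no part of the job. What is shaped like the vial_left but pink is not meant.

How it is judged (in metres and radians):
On the way, in this order (a step that is already met when the one before it is completed fails the run):
1. the round-plate stirrer is switched on (value of joint key_round above 0.003 m), for 0.1 s.
2. then the square-plate stirrer (value of joint key_square above 0.003 m), for 0.1 s.
3. then the long two-place stirrer (value of joint key_long above 0.003 m), for 0.1 s.
At the end, for the whole second after the job is handed in: All three keys stay pushed in by at least 3 mm; vials and beaker are within 15 mm of where they stood, vials and beaker upright (value of joint each of key_round, key_square, key_long above 0.003 m and distance of each of vial_left, vial_right, beaker from where it was at the start of the episode below 0.015 m and angle between each of vial_left, vial_right, beaker's own z axis and vertical below 0.3 rad); the robot touches nothing.
It fails at once if the square-plate or the long stirrer's key is pushed before the round-plate stirrer is on (not (value of joint key_round above 0.003 m) and value of joint any of key_square, key_long above 0.002 m).
It fails at once if the long stirrer's key is pushed before the square-plate stirrer is on (not (value of joint key_square above 0.003 m) and value of joint key_long above 0.002 m).
It fails at once if a stirrer is hit or pressed with more than 25 N (contact force between any of the fingers, the arm and stirrer_round above 25 N or contact force between any of the fingers, the arm and stirrer_square above 25 N or contact force between any of the fingers, the arm and stirrer_long above 25 N).
It fails at once if a loose thing (vial, beaker) is shifted or lifted by more than 15 mm, or tips (distance of any of vial_left, vial_right, beaker from where it was at the start of the episode above 0.015 m or angle between any of vial_left, vial_right, beaker's own z axis and vertical above 0.3 rad).
It also fails if it takes over 45 s, if anything falls off the work surface, if the arm or the gripper's body presses on something with over 40 N, if the wrist force passes 120 N, or if a joint passes its speed limit or range.

ROBOT

A 6-joint arm with a two-finger parallel gripper is mounted at the origin on a cart in front of the work surface, level with it; the furniture and walls round the work are solid. World frame = base frame: x ahead of the robot, y to its left, z up, the work surface at z = 0. Lengths are in mm, angles in rad, forces in N, time in s.
With the tool pointing down it reaches from about 325 to 850 mm from the base axis. Payload 15.5 kg.
Tool frame: the origin (TCP) lies at the very end of the fingers, on their centre line; the grasp point (between the pads) lies 19 mm behind it; z points along the fingers, y is the line along which they close (so a half turn about z gives the same grasp; the last joint's range is limited). The gripper opens to 91 mm and grips with 3 to 60 N. Pads are 32 mm wide; open, the fingers measure 118 mm over their backs; the gripper's body (76 mm by 178 mm) begins 60 mm behind the grasp point.
Start: joints at [-0.096, 0.494, 1.345, -0, 1.302, -0.096], TCP at [625.001, 0.003, 183.015] pointing down, gripper open.
Joint ranges: [-2.91, 2.91], [-0.82, 2.16], [0.22, 2.67], [-1.22, 4.37], [0.12, 2.79], [-3.08, 3.08]. Speed limits (rad/s): [1.89, 1.89, 2.57, 3.01, 3.01, 3.01].

INTERFACE

Orientations are given as a rotation vector (axis times angle).
In Python, from rig import robot, grab_frame, camera_model gives the robot as it stands. The module is installed in compiled form; this text tells all that it offers.
- The arm moves only by the tool send_rows, never from a script. Its argument "increments" is a list that holds one entry, the list of rows, each a list of 6 numbers: the shift along the tool's x, y, z normalised to -1 to 1, where 1 is 200 mm, then the turn, a rotation vector about the tool's x, y, z normalised to -1 to 1, where 1 is 60 degrees. In form: [[[dx, dy, dz, ax, ay, az], ...]]. A call has 1 to 5 rows; each row is the pose to reach, as a shift and turn from the pose commanded when the call began, along the tool's axes at that moment; what a row does not reach only later rows make up. A row lasts 1/10 s, in which the tool goes at most 50 mm and 8.59 degrees, less where a joint would pass 70% of its speed; a pose out of reach is approached as far as the arm can. A call with a number of a shift or a turn outside -1 to 1 is refused whole. A call with a gripper value outside its range is refused whole. "gripper" is the opening, from -1 (shut) to 1 (fully open), so that 0 is half open, set as the call begins (left out, the last holds). The fingers move at their own pace and stop on an object; the grip force is fixed at half the most. Time passes only in rows, so rows that repeat a pose let the fingers close. It gives the time, the measured TCP pose, the force, the opening and the grip force at its end, in the units of the state.
- robot.state(): the state, without advancing time (a new reading comes with each control period).
- grab_frame(name): name is "scene" or "side" or "wrist"; returns (picture, depth): 400x640x3 uint8, red, green, blue; 400x640 float32, mm along the optical axis (not along the pixel's ray), 0 where there is no reading.
- camera_model(name): a dict with "vfov" (degrees; the focal length in pixels is half the picture's height over the tangent of half this angle, whatever the lens; pixels are square), "cx", "cy" (the principal point, pixels), "eye" and "attitude" of the camera in the world. Camera axes: x right, y down, z forward; pixel columns grow to the right and rows downward; lengths in mm; the calibration is good to about 2 mm. A picture is of the moment at which its call begins: read the wrist's pose just before it. camera_model takes no time and is no camera call; for the wrist camera it gives the pose at the moment of the call.
- robot.sign_off(): hands the job in; it is judged then, once.
The state is a dict: "clock": time; "joints": joint angles; "qvel": joint speeds; "joint_torque": joint torques, N m; "tcp_pos": TCP position; "tcp_rot": TCP orientation; "force": force on the tool from outside, world axes, zero at the start; "wrist_torque": the same for the moment, N m; "width": finger opening in mm; "gripper_force": force on a finger pad.
Only numpy, scipy, OpenCV 4.12 (cv2) and the standard library are available. Lean on these libraries where they do the work, as an engineer would, in place of code of your own. Each camera call takes 0.05 s, during which the arm holds its last target. There are 200 camera calls.

## Working session

There is one attempt and no reset: what is moved stays moved. The work goes in short steps, Python scripts to look and compute and a tool call to move; the robot and the scene stay as the last step left them, time stands still between calls to the robot, and variables do not carry over. Pictures are saved under pics/ and viewed, at most 10 in all, crops included, and the job is handed in when it is done.

Besides the shell and the picture viewer there is one more tool, called as name(argument=value, ...), one argument or row to a line, values as JSON. send_rows: Moves the arm, as the interface text tells. Scaled input: -1 to 1 covers 200 mm each way for a shift and 60 degrees each way for a turn. Its arguments: {"type":"object","properties":{"increments":{"type":"array"},"gripper":{"type":"number"}},"required":["increments"]}

```bash
mkdir -p pics; cat > h.py <<'E'
import numpy as np, cv2
from scipy.spatial.transform import Rotation as R
from rig import robot, grab_frame, camera_model
def grab(n):
    m=camera_model(n); p,d=grab_frame(n); np.savez(f'{n}.npz',d=d,p=p); return m,p,d
def rot(a):
    a=np.array(a,float)
    return a if a.shape==(3,3) else (R.from_rotvec(a).as_matrix() if a.size==3 else R.from_quat(a).as_matrix())
def pts(m,d):
    f=200/np.tan(np.radians(m['vfov'])/2); v,u=np.mgrid[:400,:640]
    c=np.stack([(u-m['cx'])/f*d,(v-m['cy'])/f*d,d],-1)
    return c@rot(m['attitude']).T+np.array(m['eye'])
E
python3 - <<'E'
from h import *
for n in('scene','side'):
    m,p,d=grab(n); print(m); cv2.imwrite(f'pics/{n}.png',p[...,::-1]); np.save(n+'_w.npy',pts(m,d))
print(robot.state())
E
```

```text
{'vfov': 48.375440546327425, 'cx': 322.75050638854094, 'cy': 195.76021336544122, 'eye': array([-424.56248002, -591.51727889,  683.92208043]), 'attitude': array([-1.90118533,  1.03807963, -0.60679254])}
{'vfov': 49.72461222319412, 'cx': 316.8618869861149, 'cy': 203.1751161084721, 'eye': array([316.42026711, 851.39997933, 621.89954887]), 'attitude': array([-0.24305793,  2.64968012, -1.47387863])}
{'clock': 0.1, 'joints': array([-9.54981438e-02,  4.94123188e-01,  1.34607995e+00, -8.81437527e-06,
        1.30249375e+00, -9.55281677e-02]), 'qvel': array([-0.00037059, -0.00099546,  0.00098541,  0.00041263, -0.00084835,
        0.00056512]), 'joint_torque': array([ 1.53078610e-03, -8.80241275e+01, -3.82546771e+01,  7.07121310e-02,
        4.82549379e-02, -5.43761678e-05]), 'tcp_pos': array([6.24618477e+02, 3.76319354e-02, 1.82492923e+02]), 'tcp_rot': array([-2.22080696e+00, -2.22087884e+00,  1.11393733e-03]), 'force': array([-0.29417952, -0.15750508, -1.34848532]), 'wrist_torque': array([0.05179962, 0.0215794 , 0.01137848]), 'gripper_force': 0.0, 'width': 91.4099932543441}
```

View pics/scene.png

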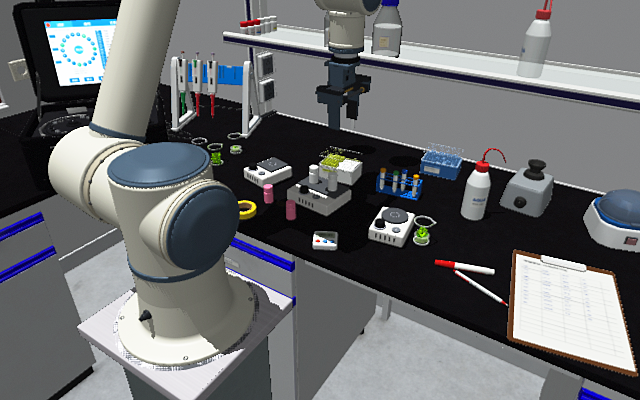

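View pics/side.png

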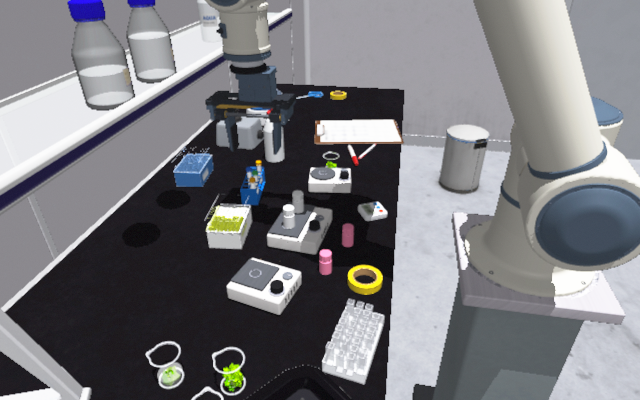

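The scene picture shows the square-plate stirrer at (268,172), the long one with two vials at (318,193) and the round one at (391,227), with the beaker at (422,232). In the side view they are at (265,285), (300,230) and (330,180). The pink vials and the small grey and white gadget at (325,240) are look-alikes. I'll confirm in one enlarged crop and measure the keys by depth.

```bash
python3 - <<'E'
from h import *
a=cv2.imread('pics/scene.png')[145:260,235:445]; b=cv2.imread('pics/side.png')[155:320,220:400]
a=cv2.resize(a,(500,274),interpolation=cv2.INTER_CUBIC); b=cv2.resize(b,(300,275),interpolation=cv2.INTER_CUBIC)
cv2.imwrite('pics/crop.png',np.hstack([a,cv2.resize(b,(300,274))]))
for n in('scene','side'):
    W=np.load(n+'_w.npy'); p=np.load(n+'.npz')['p'].astype(int)
    mk=(W[...,2]>51)&(W[...,2]<65)&(p.max(-1)<60)&(W[...,0]>250)&(W[...,0]<800)&(abs(W[...,1])<450)
    k,l,s,c=cv2.connectedComponentsWithStats(mk.astype('uint8'))
    for i in range(1,k):
        if s[i,4]>12: print(n,c[i].round(),s[i,4],W[l==i].mean(0).round(1),np.ptp(W[l==i],0).round())
    # white boxes deck
    mk=(abs(W[...,2]-40)<4)&(W[...,0]>250)&(W[...,0]<800)&(abs(W[...,1])<450)
    k,l,s,c=cv2.connectedComponentsWithStats(mk.astype('uint8'))
    for i in range(1,k):
        if s[i,4]>80: 
            q=W[l==i][:,:2].astype('float32'); print(n,'deck',c[i].round(),s[i,4],cv2.minAreaRect(q))
E
```

```text
scene [252. 165.] 42 [512.6 254.3  57.7] [27. 25. 10.]
scene [304. 188.] 49 [481.1  37.4  57.1] [32. 23.  8.]
scene [380. 222.] 54 [ 444.7 -220.    57.4] [27. 21. 10.]
scene deck [266. 172.] 273 ((544.7227172851562, 224.54754638671875), (101.09764099121094, 114.83622741699219), 79.74920654296875)
scene deck [340. 170.] 100 ((667.088623046875, 20.69122314453125), (63.539886474609375, 136.8377685546875), 38.83470153808594)
scene deck [317. 196.] 478 ((519.3735961914062, 13.410003662109375), (151.60934448242188, 118.65032958984375), 85.35321807861328)
scene deck [393. 225.] 483 ((490.8139953613281, -233.66612243652344), (121.64874267578125, 90.85533142089844), 8.166544914245605)
side [344. 174.] 34 [ 446.9 -209.4   55.6] [18. 23.  7.]
side [314. 224.] 66 [482.1  44.2  55.5] [22. 27.  8.]
side [276. 285.] 107 [512.9 260.7  55.8] [22. 24.  8.]
side deck [329. 177.] 362 ((491.8999938964844, -230.3560028076172), (118.73219299316406, 92.78292083740234), 7.6316986083984375)
side deck [228. 210.] 120 ((706.0469360351562, 9.696382522583008), (59.968536376953125, 54.39445495605469), 1.1923831701278687)
side deck [233. 227.] 178 ((692.5550537109375, 45.01374053955078), (80.11698150634766, 119.50840759277344), 6.3108696937561035)
side deck [307. 228.] 737 ((520.6644287109375, 16.944839477539062), (151.9446258544922, 116.88478088378906), 83.42243957519531)
side deck [268. 283.] 1033 ((548.92529296875, 227.54469299316406), (100.29718780517578, 117.950927734375), 76.05191040039062)
```

View pics/crop.png

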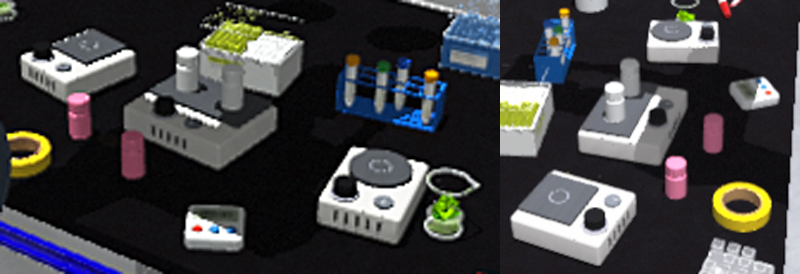

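The crop confirms it: the round plate with the beaker beside it, the square plate, and the oblong plate with two white/grey vials, each with one black key. The two views agree on the keys: round ≈ (446,-215), square ≈ (512,257), long ≈ (481.5,41). Tool x is world y, tool y is world x, and tool z points down.

send_rows(
  increments=[
    [[-0.75, -0.6, 0, 0, 0, 0], [-0.75, -0.6, 0, 0, 0, 0], [-0.75, -0.6, 0, 0, 0, 0], [-0.75, -0.6, 0, 0, 0, 0], [-0.75, -0.6, 0, 0, 0, 0]],
  ],
  gripper=-1,
)

```text
clock: 0.6
tcp_pos: [502.0, -153.0, 182.9]
tcp_rot: [-2.225, -2.217, 0.002]
force: [0.4, 0.4, -0.7]
width: 54.1
gripper_force: 0.0
```

send_rows(
  increments=[
    [[-0.325, -0.295, 0.2, 0, 0, 0], [-0.325, -0.295, 0.4, 0, 0, 0], [-0.325, -0.295, 0.5, 0, 0, 0], [-0.325, -0.295, 0.5, 0, 0, 0], [-0.325, -0.295, 0.5, 0, 0, 0]],
  ],
)

```text
clock: 1.1
tcp_pos: [446.3, -214.6, 83.2]
tcp_rot: [-2.221, -2.22, 0.0]
force: [-0.8, -0.6, 1.5]
width: 13.8
gripper_force: 0.0
```

```bash
python3 - <<'E'
from h import *
s=robot.state(); print(s['clock'],s['tcp_pos'],s['tcp_rot'],s['force'],s['width'])
ims=[]
for n,(u,v) in(('scene',(385,215)),('side',(340,170))):
    m,p,d=grab(n); ims.append(cv2.resize(p[v-50:v+50,u-65:u+65,::-1],(390,300),interpolation=cv2.INTER_CUBIC))
cv2.imwrite('pics/c2.png',np.hstack(ims))
E
```

```text
1.1 [ 446.25490405 -214.64651141   83.16970287] [-2.22112522e+00 -2.21993193e+00  8.54125997e-05] [-0.79560442 -0.57453811  1.54112878] 13.845377933191306
```

View pics/c2.png

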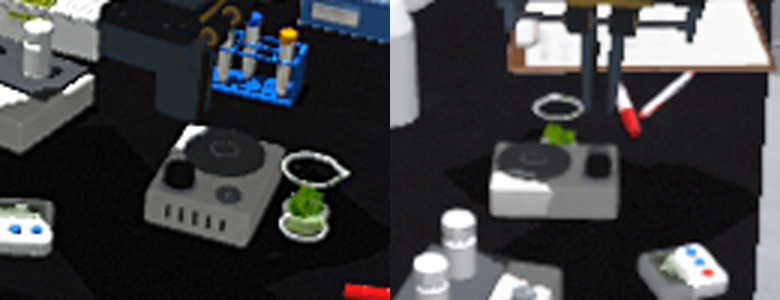

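The two views show the fingertips over the round key, but the gap looks larger than 25 mm. I'll check the tip height by depth.

```bash
python3 - <<'E'
from h import *
s=robot.state(); print(s['tcp_pos'],s['width'])
for n in('scene','side'):
    m,p,d=grab(n); W=pts(m,d)
    for lo,hi in((50,65),(65,80),(80,95),(95,110),(110,125)):
        k=(abs(W[...,0]-446)<45)&(abs(W[...,1]+215)<45)&(W[...,2]>lo)&(W[...,2]<hi)
        q=W[k]; print(n,lo,k.sum(),*( [q.mean(0).round(1),q.min(0).round(1),q.max(0).round(1)] if len(q) else []))
    f=200/np.tan(np.radians(m['vfov'])/2); c=(s['tcp_pos']-m['eye'])@rot(m['attitude']); print('tcp px',c[:2]/c[2]*f+[m['cx'],m['cy']])
E
```

```text
[ 447.57158609 -214.94776843   84.4283197 ] 6.066885322059343
scene 50 70 [ 445.4 -218.5   56.9] [ 435.4 -229.5   50.5] [ 461.6 -206.    61.3]
scene 65 0
scene 80 0
scene 95 0
scene 110 38 [ 439.6 -219.2  120.5] [ 432.6 -233.   114.7] [ 458.2 -199.9  124.9]
tcp px [379.22464421 211.51689644]
side 50 51 [ 448.3 -212.1   54.9] [ 436.2 -228.7   50.1] [ 461.7 -201.7   59.4]
side 65 0
side 80 0
side 95 0
side 110 29 [ 446.5 -200.1  120.1] [ 436.8 -224.9  114.6] [ 457.8 -193.9  124.8]
tcp px [344.30347809 164.03635467]
```

send_rows(
  increments=[
    [[0, 0, 0, 0, 0, 0], [0, 0, 0, 0, 0, 0], [0, 0, 0, 0, 0, 0]],
  ],
)

```text
clock: 1.6
tcp_pos: [446.2, -214.9, 83.3]
tcp_rot: [2.221, 2.221, 0.0]
force: [0.2, -0.3, 0.1]
width: 0.7
gripper_force: 0.0
```

```bash
cat > tip.py <<'E'
from h import *
import sys
X,Y=float(sys.argv[1]),float(sys.argv[2])
s=robot.state(); print(s['tcp_pos'],s['width'],s['force'],s['clock'])
for n in('scene','side'):
    m,p,d=grab(n); W=pts(m,d)
    k=(abs(W[...,0]-X)<40)&(abs(W[...,1]-Y)<30)&(W[...,2]>45)&(W[...,2]<150)
    z=np.sort(W[k][:,2]); print(n,np.histogram(z,np.arange(45,151,5))[0])
    for lo,hi in((51,66),(66,130)):
        q=W[k&(W[...,2]>lo)&(W[...,2]<hi)]
        if len(q): print(lo,q.mean(0).round(1),q.min(0).round(1),q.max(0).round(1))
E
python3 tip.py 446 -215
```

```text
[ 446.2385063  -214.92961674   83.33305336] 0.6649468401476603 [ 0.16600428 -0.31711151  0.08307093] 1.6
scene [46 18 45  5  0  0  0  0  0  0  0  0  0  3 18 27 25 27 30 27 28]
51 [ 445.8 -218.1   57.2] [ 434.7 -230.    51.1] [ 462.6 -205.4   61.7]
66 [ 440.1 -219.3  122.7] [ 434.4 -232.9  114. ] [ 456.5 -198.8  130. ]
side [19 21 31  0  0  0  0  0  0  0  0  0  0  6 11 12 16 12 15 16 17]
51 [ 447.9 -212.8   55.5] [ 436.1 -228.1   51.2] [ 461.8 -202.9   58.8]
66 [ 444.8 -199.3  122.1] [ 436.1 -222.5  111.2] [ 455.1 -193.8  129.8]
```

The visible tips sit about 29 mm above the reported TCP. I'll go down in steps, watching force and tip height.

send_rows(
  increments=[
    [[0, 0, 0.04, 0, 0, 0], [0, 0, 0.08, 0, 0, 0], [0, 0, 0.1, 0, 0, 0], [0, 0, 0.1, 0, 0, 0]],
  ],
)

```text
clock: 2.1
tcp_pos: [445.5, -214.7, 62.1]
tcp_rot: [-2.22, -2.22, 0.001]
force: [-1.0, 0.0, 0.5]
width: 0.4
gripper_force: 0.0
```

```bash
python3 tip.py 446 -215
```

```text
[ 445.47665269 -214.70299244   62.10362061] 0.3633556698279508 [-0.97621429  0.03626052  0.49748287] 2.1
scene [55 15 49  5  0  0  0  0  0  6 18 25 27 29 27 26 25  7 14  9 12]
51 [ 445.8 -218.5   57.1] [ 434.7 -229.6   51.1] [ 458.9 -204.    60.9]
66 [ 438.2 -218.9  112.4] [ 432.1 -233.6   92.7] [ 457.4 -197.2  129.9]
side [24 20 27  1  0  0  0  0  0  6 12 14 10 18 12 19 15 15 18 22 27]
51 [ 447.9 -212.6   55.4] [ 436.1 -230.5   51.2] [ 461.6 -201.1   60.4]
66 [ 444.6 -198.9  112.5] [ 433.7 -228.3   92.3] [ 455.3 -193.1  129.8]
```

send_rows(
  increments=[
    [[0, 0, 0.04, 0, 0, 0], [0, 0, 0.08, 0, 0, 0], [0, 0, 0.11, 0, 0, 0], [0, 0, 0.13, 0, 0, 0], [0, 0, 0.13, 0, 0, 0]],
  ],
)

```text
clock: 2.7
tcp_pos: [445.7, -214.8, 36.4]
tcp_rot: [-2.221, -2.221, 0.0]
force: [0.4, 0.6, 0.3]
width: 0.5
gripper_force: 0.0
```

```bash
python3 tip.py 446 -215
```

```text
[ 445.66532256 -214.77687227   36.35008189] 0.5390088470187934 [0.38689118 0.64587764 0.30702074] 2.7
scene [43 16 34  7  7 25 24 28 22 27 23 13  9 12 11 10  6  7  0  0  0]
51 [ 442.7 -218.9   57.1] [ 433.5 -230.2   51.2] [ 452.8 -205.4   65.6]
66 [ 439.4 -222.    92.7] [ 430.2 -233.2   67.8] [ 458.9 -196.6  128.9]
side [23 16 24  0  6 12 13 12 15 12 15 14 18 16 21 21 21 11 16  8  3]
51 [ 448.  -209.4   55.3] [ 436.2 -223.8   51.2] [ 461.2 -201.    58.2]
66 [ 445.1 -199.   102.1] [ 432.  -226.3   66.6] [ 458.3 -192.   129.9]
```

No contact yet, with the tip at about 66 and the key at 58. I'll go down slowly.

send_rows(
  increments=[
    [[0, 0, 0.01, 0, 0, 0], [0, 0, 0.02, 0, 0, 0], [0, 0, 0.03, 0, 0, 0], [0, 0, 0.04, 0, 0, 0], [0, 0, 0.045, 0, 0, 0]],
  ],
)

```text
clock: 3.3
tcp_pos: [445.9, -215.0, 27.8]
tcp_rot: [-2.221, -2.221, 0.0]
force: [0.8, 1.0, 0.5]
width: 0.6
gripper_force: 0.0
```

send_rows(
  increments=[
    [[0, 0, 0.005, 0, 0, 0], [0, 0, 0.01, 0, 0, 0], [0, 0, 0.01, 0, 0, 0]],
  ],
)

```text
clock: 3.6
tcp_pos: [446.0, -215.0, 26.0]
tcp_rot: [2.221, 2.221, 0.0]
force: [-0.3, -0.3, 0.4]
width: 0.7
gripper_force: 0.0
```

send_rows(
  increments=[
    [[0, 0, 0.005, 0, 0, 0], [0, 0, 0.01, 0, 0, 0], [0, 0, 0.01, 0, 0, 0]],
  ],
)

```text
clock: 3.9
tcp_pos: [446.0, -215.0, 23.9]
tcp_rot: [-2.221, -2.221, -0.0]
force: [0.2, -0.0, -0.7]
width: 0.5
gripper_force: 0.0
```

```bash
python3 tip.py 446 -215
```

```text
[ 446.0019201  -214.98578396   23.9120243 ] 0.48372246215219317 [ 0.24370326 -0.04693188 -0.68182942] 3.9
scene [40 17 16 25 25 28 27 26 12 10 12 12  9 14  4  2  0  0  1  0  2]
51 [ 439.9 -218.2   59.5] [ 434.1 -232.3   51.5] [ 455.9 -197.1   65.5]
66 [ 439.8 -223.5   87. ] [ 429.3 -234.4   66.1] [ 461.2 -197.5  121.5]
side [24 12  8 13 13 13 15 15 13 19 17 17 20 22 16 17  5  3  5  3  6]
51 [ 446.3 -201.2   58.6] [ 436.2 -218.9   51.3] [ 461.  -193.5   65.9]
66 [ 445.1 -199.5   98.5] [ 420.9 -229.    66.1] [ 460.7 -191.8  128.1]
```

send_rows(
  increments=[
    [[0, 0, 0.005, 0, 0, 0], [0, 0, 0.01, 0, 0, 0], [0, 0, 0.01, 0, 0, 0]],
  ],
)

```text
clock: 4.3
tcp_pos: [446.0, -215.0, 21.9]
tcp_rot: [2.221, 2.221, 0.0]
force: [0.5, -0.4, 0.8]
width: 0.6
gripper_force: 0.1
```

```bash
python3 - <<'E'
from h import *
print(robot.state()['force'])
ims=[]
for n,(u,v) in(('scene',(385,215)),('side',(340,170))):
    m,p,d=grab(n); ims.append(cv2.resize(p[v-30:v+30,u-40:u+40,::-1],(400,300),interpolation=cv2.INTER_CUBIC))
cv2.imwrite('pics/c3.png',np.hstack(ims))
E
```

```text
[ 0.53346846 -0.39928692  0.83541757]
```

View pics/c3.png

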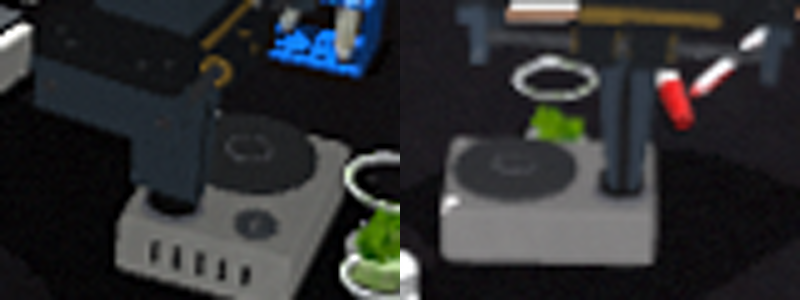

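The fingertips are just above or on the key in both views: (175,200) left and (622,190) right. The force is still about zero, so I'll continue gently.

send_rows(
  increments=[
    [[0, 0, 0.005, 0, 0, 0], [0, 0, 0.01, 0, 0, 0], [0, 0, 0.01, 0, 0, 0]],
  ],
)

```text
clock: 4.7
tcp_pos: [446.0, -215.0, 19.9]
tcp_rot: [-2.221, -2.221, 0.0]
force: [0.4, -0.0, 0.3]
width: 0.5
gripper_force: 0.2
```

send_rows(
  increments=[
    [[0, 0, 0.005, 0, 0, 0], [0, 0, 0.005, 0, 0, 0]],
  ],
)

```text
clock: 4.9
tcp_pos: [446.0, -215.0, 18.9]
tcp_rot: [-2.221, -2.221, 0.0]
force: [0.4, -0.2, 1.3]
width: 0.8
gripper_force: 0.7
```

```bash
python3 tip.py 446 -215
```

```text
[ 445.9810923  -214.98617421   18.93279162] 0.7842601639876676 [ 0.35516393 -0.15556739  1.29737582] 4.9
scene [38 17 23 24 24 28 24 12 12  7  9 12  9  7  1  0  0  0  1  2 11]
51 [ 439.  -217.6   59. ] [ 434.6 -233.3   51.2] [ 453.8 -197.8   65.8]
66 [ 439.9 -224.8   84.6] [ 430.3 -233.8   66.3] [ 460.  -198.8  115.1]
side [18  9 13 12 14 15 12 18 15 17 15 23 22 14 15  8  3  3  3  5 11]
51 [ 444.9 -198.3   58.8] [ 435.6 -209.5   51.6] [ 454.  -191.9   65.5]
66 [ 444.8 -199.8   96. ] [ 420.9 -228.8   66.3] [ 460.6 -192.5  128.8]
```

send_rows(
  increments=[
    [[0, 0, 0.005, 0, 0, 0], [0, 0, 0.005, 0, 0, 0]],
  ],
)

```text
clock: 5.2
tcp_pos: [446.0, -215.0, 18.0]
tcp_rot: [2.221, 2.221, 0.0]
force: [-0.3, -0.5, 1.4]
width: 0.7
gripper_force: 0.9
```

```bash
python3 - <<'E'
from h import *
s=robot.state();print(s['force'],s['joint_torque'],s['wrist_torque'])
ims=[]
for n,(u,v) in(('scene',(380,220)),('side',(344,170))):
    m,p,d=grab(n); q=(255*(p[v-20:v+20,u-26:u+26,::-1]/255.)**.5).astype('uint8'); ims.append(cv2.resize(q,(400,308),interpolation=cv2.INTER_CUBIC))
cv2.imwrite('pics/c4.png',np.hstack(ims))
E
```

```text
[-0.27069973 -0.54494355  1.35779477] [-8.23369628e-03 -7.42865896e+01 -1.95527762e+01  3.70933546e-02
 -9.45754146e-03 -3.17583790e-04] [ 0.04538156  0.0164652  -0.02161227]
```

View pics/c4.png

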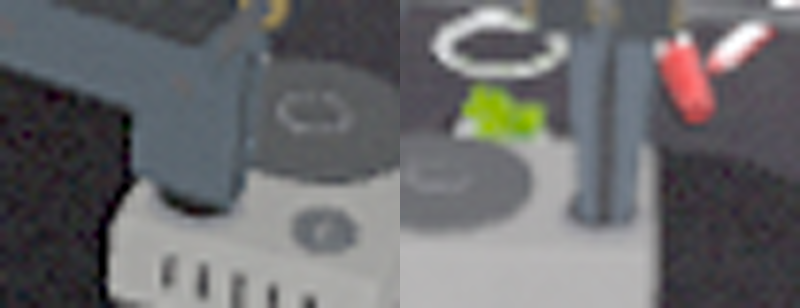

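send_rows(
  increments=[
    [[0, 0, -0.1, 0, 0, 0], [0, 0, -0.25, 0, 0, 0], [0, 0, -0.4, 0, 0, 0], [0, 0, -0.4, 0, 0, 0]],
  ],
)

```text
clock: 5.7
tcp_pos: [447.7, -216.1, 101.0]
tcp_rot: [2.218, 2.218, 0.002]
force: [0.7, 0.6, -0.2]
width: 0.5
gripper_force: 0.0
```

```bash
cat > key.py <<'E'
from h import *
K=dict(round=(446,-215),square=(512,257),long=(481.5,41))
print(robot.state()['tcp_pos'])
for n in('scene','side'):
    W=[]
    for i in range(3):
        m,p,d=grab(n); W.append(pts(m,d))
    W0=np.load(n+'_w.npy'); W=np.median(W,0)
    for k,(x,y) in K.items():
        f=lambda W:np.sort(W[(np.hypot(W[...,0]-x,W[...,1]-y)<14)&(W[...,2]>38)&(W[...,2]<75)][:,2])
        print(n,k,*[(len(z),np.percentile(z,[50,75,90]).round(1)) for z in(f(W0),f(W)) if len(z)])
E
python3 key.py
```

```text
[ 447.67617968 -216.0527071   101.01790332]
scene round (100, array([54.1, 58.2, 59.4])) (77, array([48.2, 49.2, 50. ]))
scene square (68, array([53.5, 58.2, 60.5])) (62, array([54.3, 59. , 60.1]))
scene long (82, array([52.5, 58.2, 59.5])) (80, array([53.8, 59.4, 59.9]))
side round (71, array([53.3, 56.2, 57.4])) (49, array([46.6, 47.2, 48. ]))
side square (163, array([55.5, 56.7, 57.3])) (171, array([55.6, 56.7, 57.3]))
side long (109, array([53.9, 56.6, 57.5])) (114, array([54.1, 56.4, 56.9]))
```

The round key is now about 9 mm in and latched, so the force reading is insensitive but the 29.5 mm tip offset holds. The next presses end at TCP z ≈ 21. On to the square one.

send_rows(
  increments=[
    [[0.2, 0, -0.2, 0, 0, 0], [0.5, 0.1, -0.2, 0, 0, 0], [0.8, 0.15, -0.2, 0, 0, 0], [1, 0.15, -0.2, 0, 0, 0], [1, 0.15, -0.2, 0, 0, 0]],
  ],
)

```text
clock: 6.5
tcp_pos: [475.3, -11.3, 137.3]
tcp_rot: [-2.218, -2.223, 0.001]
force: [0.1, -0.3, 0.4]
width: 0.3
gripper_force: 0.0
```

send_rows(
  increments=[
    [[0.25, 0.18, 0, 0, 0, 0], [0.5, 0.18, 0, 0, 0, 0], [0.75, 0.18, 0, 0, 0, 0], [1, 0.18, 0, 0, 0, 0], [1, 0.18, 0, 0, 0, 0]],
  ],
)

```text
clock: 7.0
tcp_pos: [511.3, 189.4, 137.1]
tcp_rot: [-2.217, -2.224, 0.0]
force: [0.3, -1.3, 0.3]
width: 0.4
gripper_force: 0.0
```

send_rows(
  increments=[
    [[0.2, 0, 0.1, 0, 0, 0], [0.36, 0, 0.2, 0, 0, 0], [0.36, 0, 0.35, 0, 0, 0], [0.36, 0, 0.4, 0, 0, 0], [0.36, 0, 0.4, 0, 0, 0]],
  ],
)

```text
clock: 7.5
tcp_pos: [510.8, 255.9, 56.4]
tcp_rot: [-2.221, -2.22, 0.006]
force: [0.1, 0.1, 1.1]
width: 0.1
gripper_force: 0.0
```

```bash
python3 tip.py 512 257
```

```text
[510.79800977 255.90925144  56.41572449] 0.11823497335263264 [0.07921952 0.14825481 1.08109441] 7.5
scene [36 17 22 11  0  0  0  0  5 10 16 19 19 17 19 21 17 25 18 25 19]
51 [513.2 253.7  57.4] [498.9 242.1  51.3] [548.8 269.9  61.5]
66 [504.7 249.6 110.5] [495.4 233.2  88.8] [520.1 272.2 129.8]
side [52 30 95  0  0  0  0  0  8 21 29 38 24 36 34 32 37 41 38 45 31]
51 [514.1 259.9  55.9] [502.2 244.5  51.1] [527.  271.1  58.9]
66 [508.8 269.8 110.7] [498.9 240.   87.2] [522.9 276.5 129.5]
```

send_rows(
  increments=[
    [[0, 0, 0.05, 0, 0, 0], [0, 0, 0.09, 0, 0, 0], [0, 0, 0.12, 0, 0, 0], [0, 0, 0.13, 0, 0, 0], [0, 0, 0.135, 0, 0, 0]],
  ],
)

```text
clock: 8.1
tcp_pos: [511.9, 256.9, 30.7]
tcp_rot: [-2.221, -2.221, 0.001]
force: [0.5, -0.4, -0.0]
width: 0.4
gripper_force: 0.0
```

send_rows(
  increments=[
    [[0, 0, 0.008, 0, 0, 0], [0, 0, 0.016, 0, 0, 0], [0, 0, 0.024, 0, 0, 0], [0, 0, 0.032, 0, 0, 0], [0, 0, 0.04, 0, 0, 0]],
  ],
)

```text
clock: 8.6
tcp_pos: [512.1, 257.1, 23.1]
tcp_rot: [2.221, 2.221, 0.001]
force: [-1.0, -0.2, 4.1]
width: 0.2
gripper_force: 2.3
```

send_rows(
  increments=[
    [[0, 0, 0.005, 0, 0, 0], [0, 0, 0.01, 0, 0, 0], [0, 0, 0.01, 0, 0, 0]],
  ],
)

```text
clock: 8.9
tcp_pos: [512.1, 257.1, 20.9]
tcp_rot: [2.222, 2.221, 0.0]
force: [-0.3, -0.2, 0.9]
width: 0.5
gripper_force: 0.6
```

send_rows(
  increments=[
    [[0, 0, -0.1, 0, 0, 0], [0, 0, -0.25, 0, 0, 0], [0, 0, -0.4, 0, 0, 0], [0, 0, -0.5, 0, 0, 0], [0, 0, -0.5, 0, 0, 0]],
  ],
)

```text
clock: 9.4
tcp_pos: [513.4, 257.5, 123.5]
tcp_rot: [2.22, 2.22, 0.006]
force: [0.4, 0.2, -0.8]
width: 0.4
gripper_force: 0.0
```

```bash
python3 key.py
```

```text
[513.3548028  257.53083752 123.50811338]
scene round (100, array([54.1, 58.2, 59.4])) (77, array([48. , 49.2, 49.7]))
scene square (68, array([53.5, 58.2, 60.5])) (49, array([51.4, 53.5, 54.1]))
scene long (82, array([52.5, 58.2, 59.5])) (76, array([53.7, 58.7, 59.3]))
side round (71, array([53.3, 56.2, 57.4])) (54, array([46.3, 47.1, 47.9]))
side square (163, array([55.5, 56.7, 57.3])) (143, array([49.6, 50.2, 50.6]))
side long (109, array([53.9, 56.6, 57.5])) (76, array([50.5, 55.8, 56.6]))
```

The square key is about 6 mm in. For the long one I turn the tool about 84° so the gripper body stays clear of the vials.

send_rows(
  increments=[
    [[-0.2, 0, -0.1, 0, 0, -0.14], [-0.4, -0.1, -0.1, 0, 0, -0.28], [-0.6, -0.15, -0.1, 0, 0, -0.42], [-0.8, -0.2, -0.1, 0, 0, -0.56], [-0.9, -0.2, -0.1, 0, 0, -0.7]],
  ],
)

```text
clock: 10.2
tcp_pos: [470.3, 75.0, 140.5]
tcp_rot: [-1.291, -2.862, 0.002]
force: [-0.3, 0.5, 0.2]
width: 0.5
gripper_force: 0.0
```

send_rows(
  increments=[
    [[0, 0, 0, 0, 0, -0.14], [0, 0, 0, 0, 0, -0.28], [0, 0, 0, 0, 0, -0.42], [0, 0, 0, 0, 0, -0.56], [0, 0, 0, 0, 0, -0.7]],
  ],
)

```text
clock: 10.7
tcp_pos: [471.6, 76.9, 140.4]
tcp_rot: [-0.178, -3.135, 0.0]
force: [0.7, 0.5, -0.0]
width: 0.4
gripper_force: 0.0
```

send_rows(
  increments=[
    [[0, 0, 0, 0, 0, 0], [0, 0, 0, 0, 0, 0]],
  ],
)

```text
clock: 10.9
tcp_pos: [471.8, 77.0, 140.6]
tcp_rot: [-0.195, -3.135, 0.0]
force: [0.2, 0.6, -0.2]
width: 0.2
gripper_force: 0.0
```

```bash
python3 - <<'E'
from h import *
s=robot.state(); M=rot(s['tcp_rot']); print(M.round(3)); t=np.array([481.5,41,60]); print(s['tcp_pos'],(t-s['tcp_pos'])@M/200, s['clock'])
E
```

```text
[[-0.992  0.124 -0.001]
 [ 0.124  0.992 -0.   ]
 [ 0.001 -0.    -1.   ]]
[471.77471111  76.99073595 140.64135436] [-0.07084558 -0.17250543  0.40317036] 10.9
```

send_rows(
  increments=[
    [[-0.07, -0.172, 0.1, 0, 0, 0], [-0.07, -0.172, 0.25, 0, 0, 0], [-0.07, -0.172, 0.4, 0, 0, 0], [-0.07, -0.172, 0.4, 0, 0, 0], [-0.07, -0.172, 0.4, 0, 0, 0]],
  ],
)

```text
clock: 11.4
tcp_pos: [481.6, 41.3, 61.2]
tcp_rot: [-0.191, -3.134, 0.0]
force: [-0.2, 0.5, -0.2]
width: 0.5
gripper_force: 0.0
```

```bash
python3 tip.py 481.5 41; python3 - <<'E'
from h import *
ims=[]
for n,(u,v) in(('scene',(315,180)),('side',(310,215))):
    m,p,d=grab(n); q=(255*(p[v-45:v+35,u-52:u+52,::-1]/255.)**.6).astype('uint8'); ims.append(cv2.resize(q,(400,308),interpolation=cv2.INTER_CUBIC))
cv2.imwrite('pics/c5.png',np.hstack(ims))
E
```

```text
[481.55241508  41.27036843  61.24115024] 0.457312076954596 [-0.19296349  0.53370439 -0.20467348] 11.4
scene [60 15 34  7  0  0  0  0  0  4 15 19 23 21 25 22 21 19 22 25 28]
51 [481.9  37.6  57.5] [471.6  28.3  51.3] [495.5  51.2  61.3]
66 [474.6  36.5 112.8] [461.8  28.   91.7] [499.4  54.7 129.8]
side [51 20 53  0  0  0  0  0  0 15 22 32 36 25 32 30 12  4  5  6  6]
51 [482.9  44.1  56. ] [471.5  30.8  51.8] [495.   55.1  58.8]
66 [479.6  51.2 110. ] [463.8  36.6  90.7] [499.7  57.1 130. ]
```

View pics/c5.png

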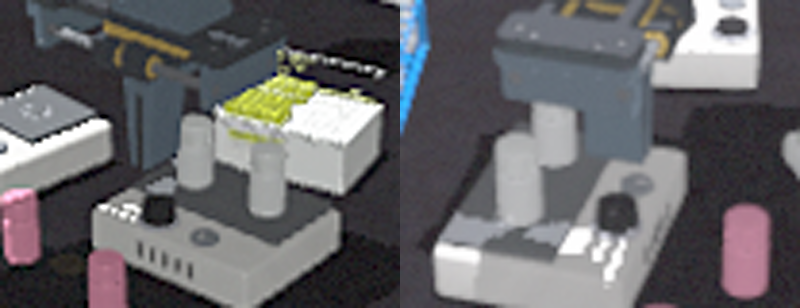

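The fingertip is over the long key. An L-shaped part of the finger reaches towards the vials, block (575,75) in the right half, so I'll measure its clearance.

```bash
python3 - <<'E'
from h import *
for n in('scene','side'):
    m,p,d=grab(n); W=pts(m,d)
    for x in range(440,600,10):
        k=(W[...,0]>=x)&(W[...,0]<x+10)&(W[...,1]>-60)&(W[...,1]<140)&(W[...,2]<260)
        q=W[k&(W[...,2]>88)]
        if len(q)>3: print(n,x,len(q),np.sort(q[:,2])[:4].round(),q[:,1].min().round(),q[:,1].max().round())
W=np.load('side_w.npy');k=(W[...,2]>70)&(W[...,2]<105)&(abs(W[...,0]-540)<50)&(abs(W[...,1]-15)<80);q=W[k];print(len(q));
for lo,hi in((-60,15),(15,90)):
    r=q[(q[:,1]>lo)&(q[:,1]<hi)]; print(r.min(0),r.max(0))
E
```

```text
scene 440 201 [174. 174. 176. 176.] -45.0 69.0
scene 450 584 [170. 171. 173. 174.] -49.0 131.0
scene 460 422 [95. 96. 97. 99.] -49.0 133.0
scene 470 199 [94. 95. 97. 97.] -50.0 131.0
scene 480 192 [ 96.  98. 101. 101.] -50.0 128.0
scene 490 157 [ 92.  97.  99. 101.] -51.0 125.0
scene 500 73 [173. 173. 173. 175.] -53.0 129.0
scene 510 24 [173. 175. 181. 187.] -42.0 125.0
scene 520 44 [89. 89. 90. 90.] -34.0 125.0
scene 530 40 [89. 89. 90. 90.] -36.0 51.0
scene 540 29 [89. 90. 91. 93.] -33.0 56.0
scene 550 4 [96. 97. 97. 99.] -17.0 49.0
side 440 178 [173. 173. 174. 175.] -43.0 75.0
side 450 423 [171. 172. 172. 172.] -42.0 136.0
side 460 360 [93. 94. 94. 95.] -29.0 136.0
side 470 297 [91. 93. 94. 95.] 49.0 135.0
side 480 302 [93. 94. 94. 95.] 49.0 134.0
side 490 302 [91. 95. 95. 95.] 35.0 132.0
side 500 255 [ 92. 124. 170. 170.] 30.0 132.0
side 510 111 [170. 170. 170. 172.] 74.0 131.0
side 520 94 [ 90.  94. 172. 172.] 50.0 128.0
side 530 38 [88. 89. 89. 89.] -7.0 61.0
side 540 36 [89. 89. 90. 90.] -11.0 62.0
side 550 13 [88. 90. 93. 94.] 38.0 57.0
303
[523.54717741 -30.25326374  70.34618039] [549.14424644  -6.78067102  97.46702671]
[529.39204068  33.99391919  70.76651331] [556.11344851  62.73013658  98.3195875 ]
```

The body is 79 mm above the tip, so it clears the vials easily. I'll press.

send_rows(
  increments=[
    [[0, 0, 0.05, 0, 0, 0], [0, 0, 0.09, 0, 0, 0], [0, 0, 0.12, 0, 0, 0], [0, 0, 0.14, 0, 0, 0], [0, 0, 0.15, 0, 0, 0]],
  ],
)

```text
clock: 12.2
tcp_pos: [481.5, 41.2, 30.4]
tcp_rot: [-0.187, -3.135, 0.0]
force: [0.2, -0.1, 0.4]
width: 0.3
gripper_force: 0.0
```

send_rows(
  increments=[
    [[0, 0, 0.008, 0, 0, 0], [0, 0, 0.016, 0, 0, 0], [0, 0, 0.024, 0, 0, 0], [0, 0, 0.032, 0, 0, 0], [0, 0, 0.04, 0, 0, 0]],
  ],
)

```text
clock: 12.7
tcp_pos: [481.9, 41.2, 23.1]
tcp_rot: [0.187, 3.136, 0.0]
force: [-0.6, -0.3, 4.6]
width: 0.4
gripper_force: 2.3
```

send_rows(
  increments=[
    [[0, 0, 0.005, 0, 0, 0], [0, 0, 0.01, 0, 0, 0], [0, 0, 0.01, 0, 0, 0]],
  ],
)

```text
clock: 13.0
tcp_pos: [481.8, 41.2, 20.9]
tcp_rot: [0.187, 3.136, -0.0]
force: [0.3, 0.5, 1.1]
width: 0.4
gripper_force: 0.3
```

send_rows(
  increments=[
    [[0, 0, -0.1, 0, 0, 0], [0, 0, -0.25, 0, 0, 0], [0, 0, -0.4, 0, 0, 0], [0, 0, -0.6, 0, 0, 0], [0, 0, -0.6, 0, 0, 0]],
  ],
)

```text
clock: 13.5
tcp_pos: [484.2, 41.1, 145.1]
tcp_rot: [0.187, 3.129, 0.0]
force: [0.1, 0.3, -1.0]
width: 0.4
gripper_force: 0.0
```

```bash
python3 key.py
```

```text
[484.2252509   41.13265411 145.10301159]
scene round (100, array([54.1, 58.2, 59.4])) (76, array([48.4, 49. , 49.6]))
scene square (68, array([53.5, 58.2, 60.5])) (49, array([51.6, 52.9, 53.8]))
scene long (82, array([52.5, 58.2, 59.5])) (62, array([51.2, 52.8, 53.8]))
side round (71, array([53.3, 56.2, 57.4])) (52, array([46.6, 47.3, 47.6]))
side square (163, array([55.5, 56.7, 57.3])) (142, array([49.6, 50.5, 50.9]))
side long (109, array([53.9, 56.6, 57.5])) (89, array([49.4, 50.1, 50.8]))
```

All three keys are at least 6 mm in, the vials are undisturbed and the arm is clear.

```bash
python3 -c "
from rig import robot
print(robot.sign_off())"
```

```text
the job is handed in; nothing more can be done
None
```

I pressed the three stirrer keys in the order round, square, long; the depth images show them latched about 9, 6 and 6 mm in, no vial or beaker was touched, and the job is handed in (no verdict came back).

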